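# Set the full-bin flip tags on the tilt-out unit in the cottage entry

### The job

Each of the four tilt-out bins has a steel flip tag behind it on top of the unit: tipped back, away from its bin, the tag shows the room its face with the raised disc, which means full; tipped forward towards its bin it means not full. Look which bins are packed up to the brim and push tags over gently with a fingertip, without pinching them, until every full bin's tag, and no other, shows its disc face. Do not pick up or shift anything that stands about.

Things in the scene. Friction and masses are not known exactly. Their poses are not given: they have to be found in the camera images.
- unit: white plastic tilt-out unit fixed on the bench: 600 mm wide (y), 130 deep (x), 165 high, flat top. Origin: centre of its underside, on the bench; x axis: out of its open front, to the room, away from the robot. Four cells at y = -220.5, -73.5, 73.5, 220.5 mm, each with a bin tilted out of the front (lips 148 mm ahead of the unit's middle) and a flip tag on the top behind it
- bin_a_fill (a point): top of what lies in white tilt-out bin a (it may hang in any cell), on the bin's mid-line, 90 mm ahead (unit's x) of its cell's tag stand. A full bin is packed up to within 15 mm (in height) of its lip; if the contents end 50 mm or more below the lip it is not full. Bin letters and tag numbers do not correspond: pair by position
- bin_a_lip (a point): middle of the upper edge of bin a's tilted front panel, about 130 mm above the bench, 144 mm ahead (unit's x) of the cell's tag stand
- bin_b_fill (a point): top of what lies in white tilt-out bin b (it may hang in any cell), on the bin's mid-line, 90 mm ahead (unit's x) of its cell's tag stand. A full bin is packed up to within 15 mm (in height) of its lip; if the contents end 50 mm or more below the lip it is not full. Bin letters and tag numbers do not correspond: pair by position
- bin_b_lip (a point): middle of the upper edge of bin b's tilted front panel, about 130 mm above the bench, 144 mm ahead (unit's x) of the cell's tag stand
- bin_c_fill (a point): top of what lies in white tilt-out bin c (it may hang in any cell), on the bin's mid-line, 90 mm ahead (unit's x) of its cell's tag stand. A full bin is packed up to within 15 mm (in height) of its lip; if the contents end 50 mm or more below the lip it is not full. Bin letters and tag numbers do not correspond: pair by position
- bin_c_lip (a point): middle of the upper edge of bin c's tilted front panel, about 130 mm above the bench, 144 mm ahead (unit's x) of the cell's tag stand
- bin_d_fill (a point): top of what lies in white tilt-out bin d (it may hang in any cell), on the bin's mid-line, 90 mm ahead (unit's x) of its cell's tag stand. A full bin is packed up to within 15 mm (in height) of its lip; if the contents end 50 mm or more below the lip it is not full. Bin letters and tag numbers do not correspond: pair by position
- bin_d_lip (a point): middle of the upper edge of bin d's tilted front panel, about 130 mm above the bench, 144 mm ahead (unit's x) of the cell's tag stand
- stand_1: black plastic stand of flip tag 1, fixed on the unit's top in the middle of its depth, at the middle of any one cell: base 52 x 62 mm, cheeks and two cross bars up to 26 mm high. Origin: centre of its underside, 165 mm above the bench; x axis to the room like the unit's. The hinge pin runs along its y axis, 14 mm above the origin
- tag_1 (a joint): steel flip tag on stand 1: 46 mm wide, 56 from hinge to free edge, 3 thick, 25 g, swings freely; past upright it falls to its stop (edge then 41 mm above the hinge, 38 to the side). Value, rad from upright: +0.75 leans back (stand's -x, away from the bin), face with the raised 30 mm disc to the room: FULL; -0.75 leans forward to the bin (+x), plain face up: NOT FULL
- stand_2: black plastic stand of flip tag 2, fixed on the unit's top in the middle of its depth, at the middle of any one cell: base 52 x 62 mm, cheeks and two cross bars up to 26 mm high. Origin: centre of its underside, 165 mm above the bench; x axis to the room like the unit's. The hinge pin runs along its y axis, 14 mm above the origin
- tag_2 (a joint): steel flip tag on stand 2: 46 mm wide, 56 from hinge to free edge, 3 thick, 25 g, swings freely; past upright it falls to its stop (edge then 41 mm above the hinge, 38 to the side). Value, rad from upright: +0.75 leans back (stand's -x, away from the bin), face with the raised 30 mm disc to the room: FULL; -0.75 leans forward to the bin (+x), plain face up: NOT FULL
- stand_3: black plastic stand of flip tag 3, fixed on the unit's top in the middle of its depth, at the middle of any one cell: base 52 x 62 mm, cheeks and two cross bars up to 26 mm high. Origin: centre of its underside, 165 mm above the bench; x axis to the room like the unit's. The hinge pin runs along its y axis, 14 mm above the origin
- tag_3 (a joint): steel flip tag on stand 3: 46 mm wide, 56 from hinge to free edge, 3 thick, 25 g, swings freely; past upright it falls to its stop (edge then 41 mm above the hinge, 38 to the side). Value, rad from upright: +0.75 leans back (stand's -x, away from the bin), face with the raised 30 mm disc to the room: FULL; -0.75 leans forward to the bin (+x), plain face up: NOT FULL
- stand_4: black plastic stand of flip tag 4, fixed on the unit's top in the middle of its depth, at the middle of any one cell: base 52 x 62 mm, cheeks and two cross bars up to 26 mm high. Origin: centre of its underside, 165 mm above the bench; x axis to the room like the unit's. The hinge pin runs along its y axis, 14 mm above the origin
- tag_4 (a joint): steel flip tag on stand 4: 46 mm wide, 56 from hinge to free edge, 3 thick, 25 g, swings freely; past upright it falls to its stop (edge then 41 mm above the hinge, 38 to the side). Value, rad from upright: +0.75 leans back (stand's -x, away from the bin), face with the raised 30 mm disc to the room: FULL; -0.75 leans forward to the bin (+x), plain face up: NOT FULL
- headlamp: compact blue plastic headlamp, 40 x 62 mm, 48 mm high with its toggle switch; bystander. It stands on the unit's top in one of the three gaps between tags; origin: centre of its underside
- marble: glass marble paperweight with a flat foot, 56 mm across, 51 mm high; bystander. It stands on the unit's top in one of the three gaps between tags; origin: centre of its underside
- tin: flat round steel polish tin, 62 mm across, 23 mm high; bystander. It stands on the unit's top in one of the three gaps between tags; origin: centre of its underside
- spikes: stainless steel boot spike set (heel plate with studs), 94 x 72 mm, 45 mm high, loose on the bench; bystander. Origin: centre of its underside
- wedge: red silicone door wedge, 120 x 42 x 30 mm, loose on the bench; bystander. Origin: centre of its underside
- brush: shoe brush with wooden back, 165 x 52 x 44 mm, loose on the bench; bystander. Origin: centre of its underside
- mug: blue stoneware mug, 80 mm across, 85 mm high, loose on the bench; bystander. Origin: centre of its underside

How it is judged:
By the outcome, as a careful person would: the job done as asked, in the order asked, and still so for the second after the job is handed in, with the robot touching nothing.
It also fails if it takes over 66 s, if anything falls off the work surface, if the arm or the gripper's body presses on something with over 40 N, if the wrist force passes 120 N, or if a joint passes its speed limit or range.

### The arm

A 6-joint arm with a two-finger parallel gripper is mounted at the origin on the work surface. World frame = base frame: x ahead of the robot, y to its left, z up, the work surface at z = 0. Lengths are in mm, angles in rad, forces in N, time in s.
With the tool pointing down it reaches from about 400 to 925 mm from the base axis. Payload 12.5 kg.
Tool frame: the origin (TCP) lies at the very end of the fingers, on their centre line; the grasp point (between the pads) lies env.grip_point_offset behind it (env.grip_point_offset is the distance from the TCP to the grasp point, in mm); y points along the fingers, z is the direction in which the jaws open and shut, and the axes are right-handed (so a half turn about y gives the same grasp; the last joint's range is limited). The gripper opens to 95 mm and grips with 3 to 60 N. Pads are 20 mm wide; open, the fingers measure 119 mm over their backs; the gripper's body (75 mm by 180 mm) begins 59 mm behind the grasp point.
Start: joints at [1.21, 0.491, 1.559, -0, 1.092, -0.106], TCP at [157.514, 604.844, 214.661] pointing down, gripper open.
Joint ranges: [-3.1, 3.1], [-0.84, 2.19], [0.05, 2.79], [-1.13, 4.28], [0.06, 2.93], [-2.69, 2.69]. Speed limits (rad/s): [2.22, 2.22, 2.79, 3.14, 3.14, 3.14].

### API

Orientations are given as [roll, pitch, yaw] about the fixed x, y, z axes, in that order (R = Rz(yaw) Ry(pitch) Rx(roll)).
In Python, from cell import readout, read_camera, env, nets gives the robot as it stands.
- The arm moves only by the tool apply_moves, never from a script. Its argument "increments" is a list of rows, each a list of 3 entries, a list of its own where there are three numbers: the shift along the tool's x, y, z in cm, then the turn, a rotation vector about the tool's x, y, z in degrees, then the finger opening in cm, from 0 to 9.51. A call has exactly 5 rows; each row shifts and turns the pose as measured when the row begins, along the tool's axes as they then stand; what a row does not reach is not made up. A row lasts 1/8 s, in which the tool goes at most 62.5 mm and 10.7 degrees, less where a joint would pass 70% of its speed; a pose out of reach is approached as far as the arm can. A call with a gripper value outside its range is refused whole. The fingers move at their own pace and stop on an object; the grip force is fixed at half the most. Time passes only in rows, so rows that do not move let the fingers close, or fill a call up. It gives the time, the measured TCP pose, the force and the opening at its end, in the units of the state.
- readout.state(): the state, without advancing time (a new reading comes with each control period).
- read_camera(name): name is "scene" or "side" or "wrist"; returns a dict with "img" (400x640x3 uint8, red, green, blue), "vfov" (degrees; the focal length in pixels is half the picture's height over the tangent of half this angle, whatever the lens; pixels are square), "cx", "cy" (the principal point, pixels), "rvec" (rotation vector, rad) and "tvec" (3), from world to camera coordinates, as OpenCV has them; the wrist camera has in their place "mount" (4x4, takes a point from camera to tool coordinates, whose origin is the TCP and whose axes are the tool frame's). Camera axes: x right, y down, z forward; pixel columns grow to the right and rows downward; lengths in mm; the calibration is good to about 2 mm. A picture is of the moment at which its call begins: read the wrist's pose just before it. There is no depth.
- env.job_done(): hands the job in, once; it reports no verdict.
Trained networks look in a picture, given as the dict that the camera call returned (one of the last four; its "shot" number tells which), for a name from the list of things; names that differ only in an ending like _2 or _b are one class to them, and where a whole thing is asked for, a point or a joint stands for the part that bears it (a point fixed in the world has none). Each returns a list of dicts, best first, with "confidence" (0 to 1); they miss things now and then, are a little off and sometimes report something else, mostly with a low value. They report only what shows in the picture. A call takes as long as a camera call.
- nets.look_for(picture, thing): "point" ([x, y, z] in mm, in the coordinates of the camera as it stood for that picture, good to about 4 mm: the middle of the surface that is visible of it).
- nets.mark_of(picture, thing): "point" ([x, y, z] in mm, in the coordinates of the camera as it stood for that picture, good to about 4 mm: a listed point, or the origin of a listed thing).
The state is a dict: "t": time; "joints": joint angles; "qvel": joint speeds; "tau": joint torques, N m; "eef_pos": TCP position; "tcp_rot": TCP orientation; "ft_force": force on the tool from outside, world axes, zero at the start; "moment": the same for the moment, N m; "opening": opening from 0.0 (shut) to 1.0 (fully open).
Only numpy, scipy, OpenCV 4.12 (cv2) and the standard library are available. Lean on these libraries where they do the work, as an engineer would, in place of code of your own. Each camera call takes 0.05 s, during which the arm holds its last target. There are 200 camera calls.

## Working session

There is one attempt and no reset: what is moved stays moved. The work goes in short steps, Python scripts to look and compute and a tool call to move; the robot and the scene stay as the last step left them, time stands still between calls to the robot, and variables do not carry over. Pictures are saved under pics/ and viewed, about 8 in all and at most 12, crops included, and the job is handed in when it is done.

Besides the shell and the picture viewer there is one more tool, called by a JSON object that holds its "op" and its "data", one argument or row to a line. apply_moves: Moves the arm, as the interface text tells. Its arguments: {"type":"object","properties":{"increments":{"type":"array"}},"required":["increments"]}

```bash
mkdir -p pics; cat > h.py <<'E'
import numpy as np, cv2
from scipy.spatial.transform import Rotation as R
from cell import readout, read_camera, env, nets
def towld(c,p,st=None):
    p=np.array(p,float)
    if 'mount' in c:
        q=c['mount']@np.r_[p,1]; q=q[:3]
        return R.from_euler('xyz',st['tcp_rot']).as_matrix()@q+np.array(st['eef_pos'])
    return cv2.Rodrigues(np.array(c['rvec'],float))[0].T@(p-np.array(c['tvec'],float).ravel())
def save(c,n): cv2.imwrite('pics/'+n,c['img'][:,:,::-1])
E
python3 - <<'E'
from h import *
s=readout.state();print({k:np.round(v,3) for k,v in s.items()},env.grip_point_offset)
print(np.round(R.from_euler('xyz',s['tcp_rot']).as_matrix(),2))
for n in ['scene','side','wrist']:
    s=readout.state();c=read_camera(n);save(c,n+'.png')
    print(n, c['vfov'])
    for f,t in [('mark_of','unit'),('mark_of','stand_1'),('look_for','tag_1'),('mark_of','bin_a_lip'),('mark_of','bin_a_fill'),('mark_of','headlamp'),('mark_of','marble'),('mark_of','tin'),('look_for','mug'),('look_for','brush')]:
        print(t,[(np.round(towld(c,r['point'],s)).astype(int).tolist(),round(r['confidence'],2)) for r in getattr(nets,f)(c,t)])
E
python3 -c "
import cv2,numpy as np
a=[cv2.imread('pics/'+n+'.png') for n in('scene','side')]
"
```

```text
{'t': np.float64(0.0), 'joints': array([ 1.21 ,  0.492,  1.559,  0.   ,  1.092, -0.106]), 'qvel': array([-0.002,  0.001, -0.   ,  0.001,  0.001, -0.   ]), 'tau': array([ 0.0000e+00, -6.1264e+01, -2.5819e+01,  6.9000e-02,  4.8000e-02,
       -0.0000e+00]), 'eef_pos': array([157.435, 604.598, 214.044]), 'tcp_rot': array([-1.572,  0.   , -0.255]), 'ft_force': array([-0.347, -0.37 ,  0.479]), 'moment': array([0.006, 0.029, 0.047]), 'opening': np.float64(1.002)} 18.8
[[ 0.97 -0.    0.25]
 [-0.25 -0.    0.97]
 [-0.   -1.   -0.  ]]
scene 42.55383994405658
unit [([584, 12, 6], 0.58)]
stand_1 [([590, -65, 169], 0.9), ([570, 228, 171], 0.8), ([578, 83, 170], 0.71), ([601, -214, 168], 0.7)]
tag_1 [([573, -56, 206], 0.64), ([614, 93, 212], 0.55)]
bin_a_lip [([748, -201, 134], 0.71)]
bin_a_fill [([691, -201, 128], 0.93), ([598, 158, 169], 0.43), ([746, -204, 133], 0.25)]
headlamp [([600, 156, 169], 0.86)]
marble [([600, 9, 166], 0.75), ([691, -199, 127], 0.19)]
tin [([609, -135, 165], 0.66)]
mug [([627, 475, 65], 0.87)]
brush [([429, -485, 49], 0.78), ([609, 169, 196], 0.23)]
side 43.268632075711835
unit []
stand_1 [([572, 233, 166], 0.85), ([602, -208, 167], 0.72), ([580, 88, 168], 0.66), ([711, 241, 134], 0.58), ([590, -56, 161], 0.57), ([734, -50, 131], 0.2)]
tag_1 [([615, -207, 204], 0.6), ([587, 232, 202], 0.58), ([599, 93, 203], 0.57), ([564, -66, 214], 0.37)]
bin_a_lip [([738, -195, 134], 0.85), ([578, 89, 170], 0.45), ([613, -131, 164], 0.17)]
bin_a_fill [([686, -200, 130], 0.82)]
headlamp [([593, 16, 163], 0.65), ([597, 162, 171], 0.53), ([368, -357, 0], 0.32)]
marble [([596, 15, 163], 0.53)]
tin [([610, -129, 165], 0.61)]
mug [([634, 481, 67], 0.56)]
brush [([444, -486, 46], 0.84)]
wrist 69.1889324887187
unit []
stand_1 []
tag_1 []
bin_a_lip []
bin_a_fill []
headlamp []
marble []
tin []
mug []
brush []
```

View pics/scene.png

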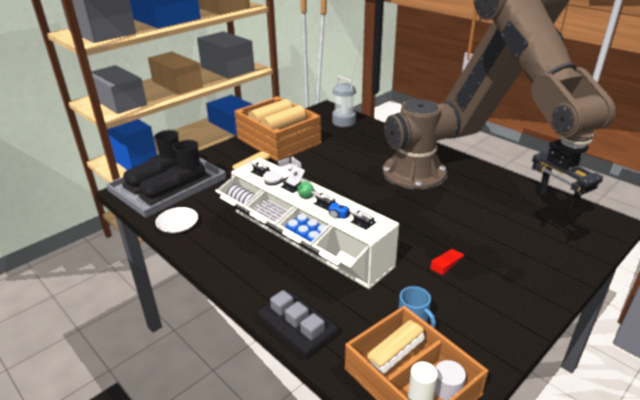

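View pics/side.png

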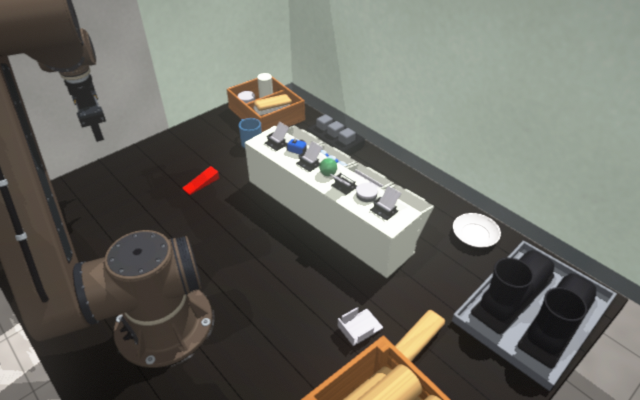

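The scene view shows the unit with its bins towards the camera, and the side view shows the tags: about three lean forward, and the one at y≈-60 leans back. I'll enlarge both to check.

```bash
python3 - <<'E'
import cv2,numpy as np
a=cv2.imread('pics/scene.png')[150:290,210:410]; b=cv2.imread('pics/side.png')[115:275,235:445]
a=cv2.resize(a,(800,560),interpolation=cv2.INTER_CUBIC);b=cv2.resize(b,(788,600),interpolation=cv2.INTER_CUBIC)
cv2.imwrite('pics/a.png',a);cv2.imwrite('pics/b.png',b)
from h import *
print(R.from_euler('xyz',readout.state()['tcp_rot']).as_matrix().round(2)); print(np.round(read_camera('wrist')['mount'],3))
E
```

```text
[[ 0.97  0.    0.25]
 [-0.25  0.    0.97]
 [-0.   -1.    0.  ]]
[[-0.00000e+00  9.58000e-01  2.86000e-01 -8.05020e+01]
 [ 1.00000e-03 -2.86000e-01  9.58000e-01 -1.69901e+02]
 [ 1.00000e+00  0.00000e+00 -1.00000e-03  6.68000e-01]
 [ 0.00000e+00  0.00000e+00  0.00000e+00  1.00000e+00]]
```

View pics/a.png

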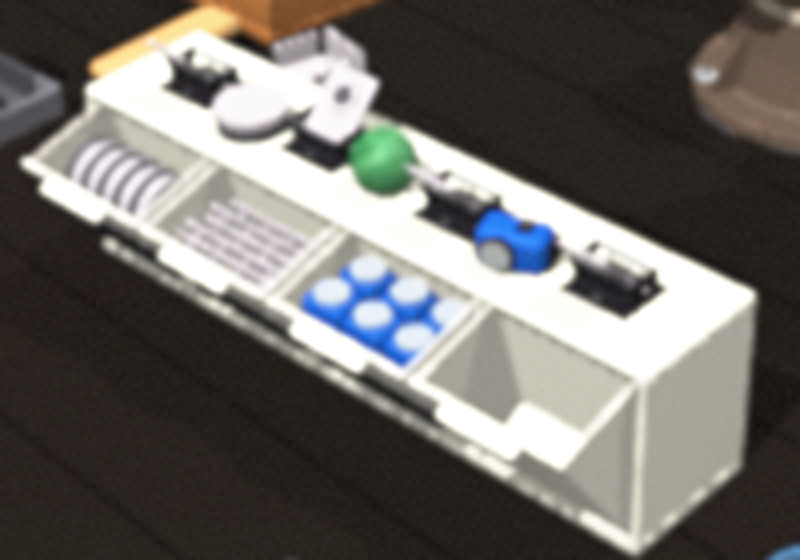

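View pics/b.png

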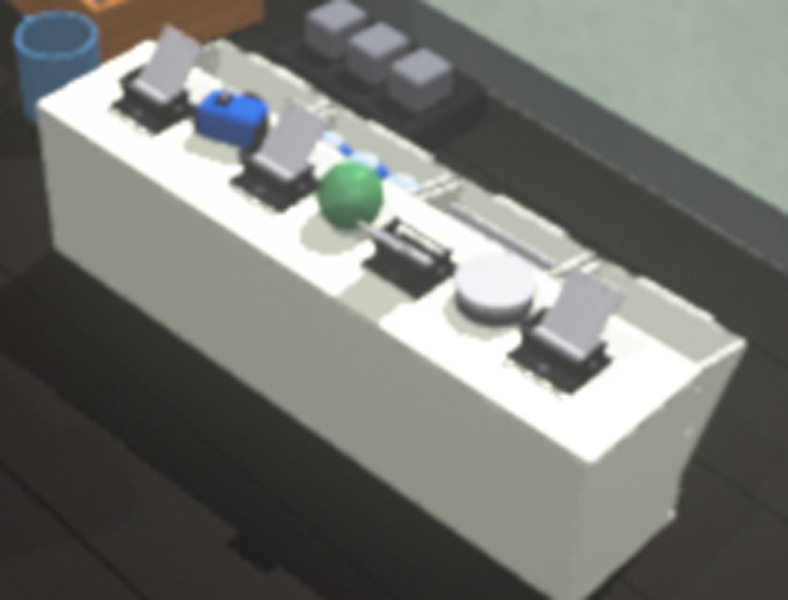

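In the crops, tags at y≈230, 85 and -210 lean forward and the one at -60 leans back with its disc showing. The right bin (y≈230) looks empty. The other fill levels need the wrist camera from above.

{"op": "apply_moves", "data": {
  "increments": [
    [[1,-6,-0.5],[0,0,0],0],
    [[2.5,-5,-1.5],[0,0,0],0],
    [[4,-3,-3],[0,0,0],0],
    [[4.9,-2,-3.3],[0,0,0],0],
    [[4.9,0,-3.5],[0,0,0],0]
  ]
}}

```text
t: 2.33
eef_pos: [296.3, 445.7, 378.8]
tcp_rot: [-1.572, -0.001, -0.249]
ft_force: [0.4, 0.1, -0.6]
opening: 0.533
```

{"op": "apply_moves", "data": {
  "increments": [
    [[5,0,-3.6],[0,0,0],0],
    [[5,0,-3.6],[0,0,0],0],
    [[5,0,-3.6],[0,0,0],0],
    [[5,0,-3.6],[0,0,0],0],
    [[5,0,-3.6],[0,0,0],0]
  ]
}}

```text
t: 2.95
eef_pos: [496.2, 204.7, 381.0]
tcp_rot: [-1.569, -0.004, -0.248]
ft_force: [0.9, 0.1, 0.1]
opening: 0.028
```

{"op": "apply_moves", "data": {
  "increments": [
    [[5,0,-3.6],[0,0,0],0],
    [[5,0,-3.6],[0,0,0],0],
    [[5,0,-3.6],[0,0,0],0],
    [[5.2,0,-3.8],[0,-9,0],0],
    [[0,0,0],[0,-9,0],0]
  ]
}}

```text
t: 3.58
eef_pos: [657.2, 8.5, 380.7]
tcp_rot: [-1.57, -0.004, 0.07]
ft_force: [-0.9, 0.4, -0.2]
opening: 0.007
```

```bash
python3 - <<'E'
from h import *
for k in range(1):
    s=readout.state();c=read_camera('wrist');save(c,'w1.png')
    print(np.round(s['eef_pos']),np.round(s['tcp_rot'],3))
    for f,t in [('mark_of','unit'),('mark_of','stand_1'),('look_for','tag_1'),('mark_of','bin_a_lip'),('mark_of','bin_a_fill'),('mark_of','headlamp'),('mark_of','marble'),('mark_of','tin')]:
        print(t,[(np.round(towld(c,r['point'],s)).astype(int).tolist(),round(r['confidence'],2)) for r in getattr(nets,f)(c,t)])
E
```

```text
[657.   8. 381.] [-1.57  -0.004  0.07 ]
unit [([727, 93, 131], 0.7), ([637, 479, -4], 0.53)]
stand_1 [([587, -66, 162], 0.9), ([575, 232, 163], 0.76), ([584, 87, 162], 0.73), ([714, 240, 127], 0.68), ([597, -208, 165], 0.57), ([374, 411, -1], 0.3)]
tag_1 [([591, 236, 200], 0.72), ([596, 85, 200], 0.71), ([566, -60, 204], 0.7), ([615, -207, 203], 0.56)]
bin_a_lip [([743, -200, 130], 0.75), ([593, 12, 163], 0.6)]
bin_a_fill [([691, -204, 129], 0.89)]
headlamp [([595, 159, 162], 0.81)]
marble [([594, 13, 165], 0.82), ([669, 90, 125], 0.34)]
tin [([604, -132, 163], 0.8)]
```

View pics/w1.png

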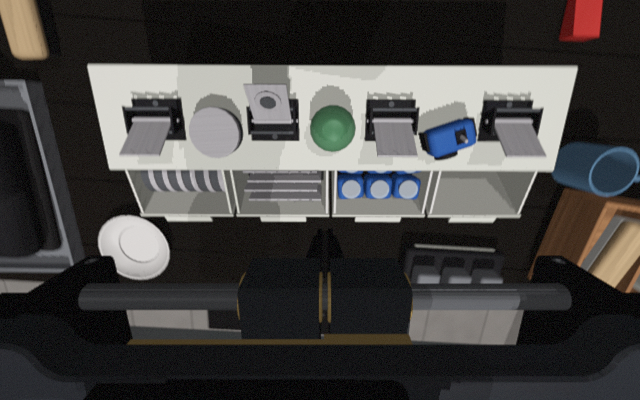

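The wrist view shows tags from left to right (y≈-208, -60, 86, 236) as forward, back with its disc, forward and forward. The bins hold rings, slats and blue cans, and the right one is empty. I need fill heights for each.

```bash
python3 - <<'E'
from h import *
for n in ['wrist','scene','side']:
    s=readout.state();c=read_camera(n)
    for l in 'abcd':
      for t in ('lip','fill'):
        print(n,l,t,[(np.round(towld(c,r['point'],s)).astype(int).tolist(),round(r['confidence'],2)) for r in nets.mark_of(c,f'bin_{l}_{t}')])
w=cv2.imread('pics/w1.png')[160:225,120:540]
cv2.imwrite('pics/w1c.png',cv2.resize(w,(800,250),interpolation=cv2.INTER_CUBIC))
E
```

```text
wrist a lip [([593, 160, 163], 0.29)]
wrist a fill [([687, -199, 132], 0.83)]
wrist b lip [([725, 92, 130], 0.94)]
wrist b fill [([669, 91, 123], 0.76), ([716, 246, 132], 0.58)]
wrist c lip [([734, -51, 128], 0.64)]
wrist c fill [([678, -56, 127], 0.59)]
wrist d lip [([713, 243, 129], 0.71)]
wrist d fill [([665, 239, 68], 0.9)]
scene a lip [([746, -201, 135], 0.72), ([720, 241, 132], 0.65)]
scene a fill [([693, -199, 127], 0.66)]
scene b lip [([726, 91, 135], 0.59), ([723, 243, 129], 0.25)]
scene b fill [([674, 91, 129], 0.88), ([639, 478, -1], 0.52)]
scene c lip [([733, -56, 131], 0.74), ([683, -54, 126], 0.58), ([598, 10, 165], 0.49)]
scene c fill [([687, -52, 130], 0.79)]
scene d lip [([718, 239, 133], 0.61), ([597, 157, 172], 0.29)]
scene d fill [([665, 237, 72], 0.98), ([746, -203, 132], 0.62)]
side a lip [([740, -195, 132], 0.75), ([578, 88, 167], 0.34)]
side a fill [([689, -200, 126], 0.85)]
side b lip [([725, 97, 132], 0.85)]
side b fill [([670, 95, 128], 0.64)]
side c lip [([733, -47, 132], 0.98), ([570, 234, 164], 0.68)]
side c fill [([679, -53, 125], 0.95), ([591, -60, 164], 0.65)]
side d lip [([713, 246, 135], 0.77), ([372, 407, -3], 0.39)]
side d fill []
```

View pics/w1c.png

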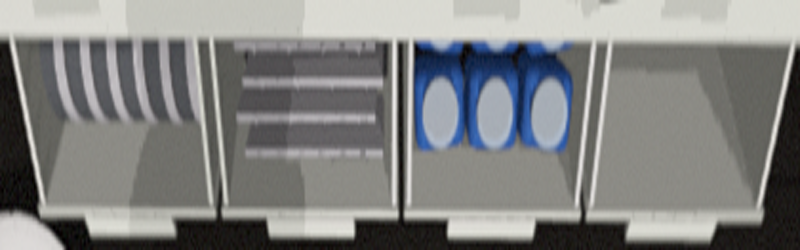

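```bash
python3 - <<'E'
from h import *
s=readout.state();w=read_camera('wrist');c=read_camera('scene')
def proj(c,P):
    if 'mount' in c:
        T=np.eye(4);T[:3,:3]=R.from_euler('xyz',s['tcp_rot']).as_matrix();T[:3,3]=s['eef_pos']
        p=(np.linalg.inv(T@c['mount'])@np.r_[P,1])[:3]
    else: p=cv2.Rodrigues(np.array(c['rvec'],float))[0]@P+np.array(c['tvec'],float).ravel()
    f=200/np.tan(np.radians(c['vfov']/2)); return int(c['cx']+f*p[0]/p[2]),int(c['cy']+f*p[1]/p[2])
out=[]
for cam,(x0,y0,x1,y1) in ((w,(120,150,340,225)),(c,(210,165,330,245))):
    k=800//(x1-x0); im=cv2.resize(np.ascontiguousarray(cam['img'][y0:y1,x0:x1,::-1]),None,fx=k,fy=k,interpolation=cv2.INTER_CUBIC)
    for y,x in((-202,689),(-55,681)):
      for z,col in((128,(0,0,255)),(75,(0,255,0))):
        u,v=proj(cam,np.array([x,y,z],float)); cv2.circle(im,(int((u-x0+.5)*k),int((v-y0+.5)*k)),5,col,-1)
    out.append(cv2.copyMakeBorder(im,0,0,0,800-im.shape[1],cv2.BORDER_CONSTANT))
im=np.vstack(out);print(im.shape);cv2.imwrite('pics/p.png',cv2.resize(im,None,fx=.75,fy=.75) if im.shape[0]>600 else im)
E
```

```text
(705, 800, 3)
```

View pics/p.png

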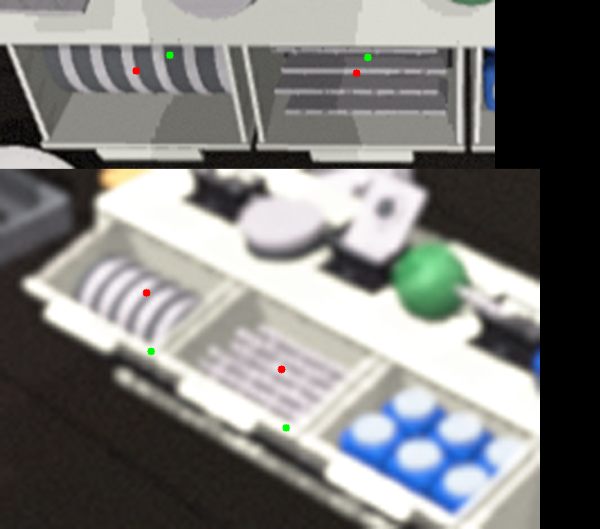

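Red dots mark z=128 and green dots z=75. In both views red lies on the contents, while in the scene view green falls outside the bin. So bins a, c and b (y≈-200, -53 and 91) are full and d (y≈240) is not. The tags at y≈-210 and y≈86 need pushing back. I'll start with y≈86.

{"op": "apply_moves", "data": {
  "increments": [
    [[0,0,4.2],[0,0,0],0],
    [[0,0,4.1],[0,0,0],0],
    [[0,5.9,0],[0,0,0],0],
    [[0,5.9,0],[0,0,0],0],
    [[0,5.6,0],[0,0,0],0]
  ]
}}

```text
t: 6.1
eef_pos: [653.0, 97.8, 208.8]
tcp_rot: [-1.57, -0.017, 0.068]
ft_force: [1.0, -0.7, -0.8]
opening: 0.007
```

```bash
python3 - <<'E'
from h import *
s=readout.state();p=np.array(s['eef_pos']);M=R.from_euler('xyz',s['tcp_rot']).as_matrix()
print(p.round(1),np.round(M.T@(np.array([580.5,86,205])-p),1))
for n in('scene','side'):
    c=read_camera(n)
    print([(np.round(towld(c,r['point'])).astype(int).tolist(),round(r['confidence'],2)) for r in nets.look_for(c,'tag_1')])
E
```

```text
[653.   97.8 208.8] [-73.2   2.6  -6.8]
[([593, 87, 176], 0.44)]
[([614, -207, 203], 0.86), ([585, 233, 202], 0.77), ([599, 91, 204], 0.69), ([721, -44, 125], 0.6), ([566, -65, 214], 0.46)]
```

{"op": "apply_moves", "data": {
  "increments": [
    [[-1.6,0.5,-0.6],[0,0,0],0],
    [[-1.5,0,0],[0,0,0],0],
    [[-1.4,0,0],[0,0,0],0],
    [[-1.3,0,0],[0,0,0],0],
    [[-1.3,0,0],[0,0,0],0]
  ]
}}

```text
t: 6.92
eef_pos: [584.0, 86.7, 214.4]
tcp_rot: [-1.571, -0.03, 0.068]
ft_force: [0.1, 0.1, 0.9]
opening: 0.003
```

```bash
python3 - <<'E'
from h import *
s=readout.state();p=np.array(s['eef_pos']);M=R.from_euler('xyz',s['tcp_rot']).as_matrix()
print(p.round(1),np.round(M.T@(np.array([580.5,86,205])-p),1))
for n in('side',):
    c=read_camera(n)
    print([(np.round(towld(c,r['point'])).astype(int).tolist(),round(r['confidence'],2)) for r in nets.look_for(c,'tag_1')])
E
```

```text
[584.   86.7 214.4] [-3.8  9.3 -0.5]
[([612, -205, 205], 0.85), ([589, 231, 203], 0.68), ([563, -63, 214], 0.57), ([567, 88, 208], 0.53), ([605, -206, 191], 0.47), ([633, 483, 66], 0.35)]
```

The tag at y≈86 has gone back, with its net x moving from 599 to 567. I'll retract and go to the one at y≈-210.

{"op": "apply_moves", "data": {
  "increments": [
    [[3,-1,0],[0,0,0],0],
    [[3,-4,0],[0,0,1.7],0],
    [[1,-6,0],[0,0,0],0],
    [[0,-2,-5.5],[0,0,0],0],
    [[0,0,-6],[0,0,0],0]
  ]
}}

```text
t: 7.65
eef_pos: [662.8, -22.0, 349.4]
tcp_rot: [-1.571, 0.003, 0.074]
ft_force: [0.6, -0.5, -0.8]
opening: 0.005
```

{"op": "apply_moves", "data": {
  "increments": [
    [[0,0,-6],[0,0,0],0],
    [[0,0,-6],[0,0,0],0],
    [[0,0,-4],[0,0,0],0],
    [[0,0,0],[0,0,0],0],
    [[0,0,0],[0,0,0],0]
  ]
}}

```text
t: 8.28
eef_pos: [675.3, -190.4, 348.2]
tcp_rot: [-1.571, 0.003, 0.07]
ft_force: [-0.4, -0.1, -0.0]
opening: 0.005
```

```bash
python3 - <<'E'
from h import *
s=readout.state();p=np.array(s['eef_pos']);M=R.from_euler('xyz',s['tcp_rot']).as_matrix()
print(p.round(1),np.round(M.T@(np.array([670,-205,205])-p),1),np.round(s['tcp_rot'],3))
E
```

```text
[ 675.3 -190.4  348.2] [ -5.8 143.2 -14.2] [-1.571  0.003  0.07 ]
```

{"op": "apply_moves", "data": {
  "increments": [
    [[0,4.5,-1.4],[0,0,0],0],
    [[0,4.5,0],[0,0,0],0],
    [[0,4,0],[0,0,0],0],
    [[0,1.5,0],[0,0,0],0],
    [[0,0,0],[0,0,0],0]
  ]
}}

```text
t: 8.9
eef_pos: [677.9, -198.5, 202.1]
tcp_rot: [-1.572, -0.001, 0.077]
ft_force: [0.7, -0.0, 0.7]
opening: 0.003
```

```bash
python3 - <<'E'
from h import *
s=readout.state();p=np.array(s['eef_pos']);M=R.from_euler('xyz',s['tcp_rot']).as_matrix()
print(p.round(1),np.round(M.T@(np.array([600,-210,205])-p),1),np.round(s['tcp_rot'],3))
E
```

```text
[ 677.9 -198.5  202.1] [-78.5  -3.   -5.5] [-1.572e+00 -1.000e-03  7.700e-02]
```

{"op": "apply_moves", "data": {
  "increments": [
    [[-1.6,0,-0.5],[0,0,0],0],
    [[-1.5,0,0],[0,0,0],0],
    [[-1.5,0,0],[0,0,0],0],
    [[-1.5,0,0],[0,0,0],0],
    [[-1.4,0,0],[0,0,0],0]
  ]
}}

```text
t: 9.52
eef_pos: [603.6, -208.4, 209.5]
tcp_rot: [-1.577, -0.011, 0.079]
ft_force: [0.1, -0.2, -0.1]
opening: 0.003
```

```bash
python3 - <<'E'
from h import *
s=readout.state();p=np.array(s['eef_pos']);M=R.from_euler('xyz',s['tcp_rot']).as_matrix()
print(p.round(1),np.round(M.T@(np.array([600,-210,205])-p),1))
c=read_camera('side')
print([(np.round(towld(c,r['point'])).astype(int).tolist(),round(r['confidence'],2)) for r in nets.look_for(c,'tag_1')])
E
```

```text
[ 603.6 -208.4  209.5] [-3.8  4.4 -1.3]
[([589, 230, 199], 0.63), ([710, -27, 123], 0.61), ([585, -209, 209], 0.44)]
```

The net puts this tag at x≈585, so it has gone back too. I'll retract up to a viewing pose and check.

{"op": "apply_moves", "data": {
  "increments": [
    [[3,-1,0],[0,0,0],0],
    [[3,-4,0],[0,0,0],0],
    [[1,-6,0],[0,0,0],0],
    [[0,-6,4],[0,0,0],0],
    [[0,0,6],[0,0,0],0]
  ]
}}

```text
t: 10.25
eef_pos: [667.1, -108.8, 377.2]
tcp_rot: [-1.576, -0.011, 0.073]
ft_force: [0.7, 0.8, -1.2]
opening: 0.004
```

{"op": "apply_moves", "data": {
  "increments": [
    [[0,0,6],[0,0,0],0],
    [[0,0,5],[0,0,0],0],
    [[0,0,0],[0,0,0],0],
    [[0,0,0],[0,0,0],0],
    [[0,0,0],[0,0,0],0]
  ]
}}

```text
t: 10.88
eef_pos: [659.3, 6.8, 379.0]
tcp_rot: [-1.576, -0.015, 0.076]
ft_force: [0.7, -0.1, 0.8]
opening: 0.004
```

```bash
python3 - <<'E'
from h import *
for n in('wrist','side'):
    s=readout.state();c=read_camera(n);save(c,'end_%s.png'%n)
    for f,t in [('look_for','tag_1'),('mark_of','headlamp'),('mark_of','marble'),('mark_of','tin')]:
        print(n,t,[(np.round(towld(c,r['point'],s)).astype(int).tolist(),round(r['confidence'],2)) for r in getattr(nets,f)(c,t)])
E
```

```text
wrist tag_1 [([567, -59, 206], 0.94), ([573, -207, 207], 0.84), ([592, 235, 203], 0.81), ([556, 84, 205], 0.67)]
wrist headlamp [([598, 158, 158], 0.63), ([668, 90, 124], 0.24)]
wrist marble [([596, 12, 164], 0.9)]
wrist tin [([608, -133, 164], 0.6)]
side tag_1 [([551, 84, 214], 0.61), ([585, 234, 199], 0.58), ([443, -486, 46], 0.26)]
side headlamp [([597, 161, 171], 0.72)]
side marble [([591, 16, 162], 0.8)]
side tin [([608, -128, 166], 0.54)]
```

View pics/end_wrist.png

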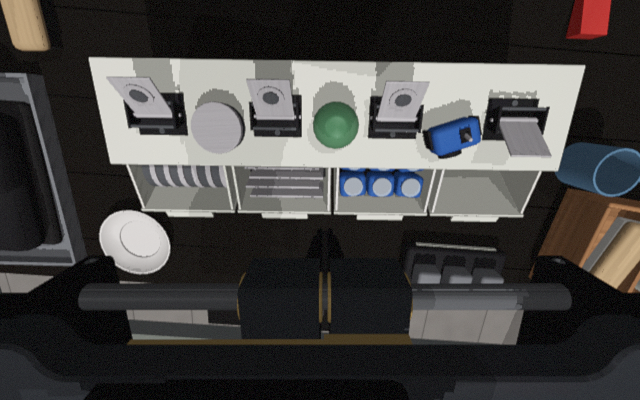

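The picture shows three tags back with their discs up (columns 140, 270 and 400) over the full bins. The right-hand one (col 520) is forward at the empty bin, and nothing else has moved.

```bash
python3 -c "
from h import *
print(env.job_done())"
```

```text
the job is handed in; nothing more can be done
None
```

The job is handed in: the three full bins' tags now show their disc faces, and the empty bin's tag is still forward.

- **Fill levels:** bins a, b and c hold contents up to about z 125–130, level with their lips, so they are full. All three cameras agreed on that. Bin d reads about 70 in two views; the side camera could not see into it.
- **Tags:** I pushed two tags back with the closed fingertips, over bin a (y≈-210) and bin b (y≈86). Bin c's tag (y≈-60) already showed its disc, and bin d's (y≈235) was already forward, so I left both alone.
- **Last checks:** the final wrist picture and the network positions show three discs up over a, b and c, and d forward. The headlamp, marble and tin read within about 5 mm of where they started, which is the networks' accuracy. The arm was clear of everything at about 10.9 s, and wrist force readings stayed around 1 N.
- **Disagreement:** in the last side picture the network found only two of the four tags, which agreed with the wrist view. The other two rest on the wrist view alone.

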